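# Park the vacuum pump's flywheel just past its hard spot

## Task

Park the hand-wheel vacuum pump for the night: push its flywheel round clockwise (seen from above, as the yellow arrows show) by the black crank peg, feel the resistance build up to its peak, and stop just past it, where the wheel gives way, jumps a little ahead and settles in its parking notch by itself, with the red pin dropped about half-way back. Do not push it on to the top of the rise behind the notch, and leave the coffee tin, the sugar bowl and the cup where they stand.

Things in the scene. Friction and masses are not known exactly. Their poses are not given: they have to be found in the camera images.
- pump: the vacuum pump: fixed round grey housing, 136 mm across and 62 mm high, foot 164 mm across, with a short brass hose nipple on one side (its +x) that ends 100 mm from the axis; origin at the centre of its underside on the worktop. Its x axis tells nothing about where the hard spot lies.
- axle (a point): point on the flywheel's vertical axis, at the height of the wheel's flat upper face, 76 mm above the worktop. The dark steel wheel is 182 mm across, with a bright rim up to 3 mm proud of the face and a hub of 22 mm radius, 18 mm high. It turns all round; on the level part it takes 1 to 2 N at the peg and stays where it is left.
- crank_peg (a point): middle (105 mm above the worktop) of the black upright crank peg fixed on the wheel: 18 mm across, 72 mm from the axle, from 76 to 125 mm above the worktop. The hard spot begins after about 25 to 135 degrees of clockwise turning, differently each time, unmarked. It pushes back: let go before its top and the wheel runs back.
- pin_top (a point): top of the red pin head (10 mm across), in the wheel 50 mm from the axle, opposite the peg. Push felt at the peg: 5 N, growing to 8 to 13 N over some 14 degrees; over the top it falls to nothing and the wheel jumps ahead by itself by about 10 degrees (12 mm at the peg) into the notch. Right behind the notch a gentler rise (5 to 7 N) leads out of it.
- pin (a joint): height of that spring pin in the wheel, m, up positive: 0 on the level part (head 2 mm above the wheel's face); climbs to about +0.007 on top of the hard spot; about +0.003 at rest in the parking notch (head 5 mm above the face); climbs again to +0.0095 at the top of the rise behind the notch, where the wheel has been pushed too far.
- coffee_tin: loose green coffee tin with a clip lid, 124 x 113 x 127 mm, beside the pump; origin at the centre of its underside
- sugar_bowl: loose small white porcelain sugar bowl with a lid, 67 x 67 x 74 mm, beside the pump; origin at the centre of its underside
- tea_cup: loose white tea cup, 82 x 112 x 67 mm, beside the pump; origin at the centre of its underside

How it is judged:
By the outcome, as a careful person would: the job done as asked, in the order asked, and still so for the second after the job is handed in, with the robot touching nothing.
It also fails if it takes over 64 s, if anything falls off the work surface, if the arm or the gripper's body presses on something with over 40 N, if the wrist force passes 120 N, or if a joint passes its speed limit or range.

## Robot

A 7-joint arm with a two-finger parallel gripper is mounted at the origin on a cart in front of the work surface, level with it; the furniture and walls round the work are solid. World frame = base frame: x ahead of the robot, y to its left, z up, the work surface at z = 0. Lengths are in m, angles in degrees, forces in N, time in s.
With the tool pointing down it reaches from about 0.425 to 0.875 m from the base axis. Payload 4.7 kg.
Tool frame: the origin (TCP) lies on the mounting face of the last link; the fingertips stand 182 mm ahead of it and the grasp point (between the pads) lies 164 mm ahead of it; z points along the fingers, y is the line along which they close (so a half turn about z gives the same grasp; the last joint's range is limited). The gripper opens to 87 mm and grips with 3 to 60 N. Pads are 19 mm wide; open, the fingers measure 117 mm over their backs; the gripper's body (75 mm by 190 mm) begins 51 mm behind the grasp point.
Start: joints at [-63.822, 18.392, -4.016, 83.108, 1.295, 78.541, -3.26], TCP at [0.279, 0.587, 0.405] pointing down, gripper open.
Joint ranges: [-163.93, 163.93], [-17.29, 119.83], [-79.2, 71.16], [3.27, 140.29], [-89.18, 269.18], [5.43, 117.66], [-154.24, 154.24]. Speed limits (degrees/s): [147.25, 147.25, 180, 180, 180, 180, 180].

## Interface

Orientations are given as [roll, pitch, yaw] about the fixed x, y, z axes, in that order (R = Rz(yaw) Ry(pitch) Rx(roll)).
In Python, from cell import env gives the robot as it stands.
- The arm moves only by the tool servo_tool, never from a script. Its argument "plan" is a list of rows, each an object with "xyz": the shift along the tool's x, y, z in cm, a list of three; "twist": the turn, a rotation vector about the tool's x, y, z in degrees, a list of three; "jaw": the closure, from 0 (fully open) to 1 (shut). In form: [{"xyz": [x, y, z], "twist": [wx, wy, wz], "jaw": jaw}, ...]. A call has 1 to 10 rows; each row is the pose to reach, as a shift and turn from the pose commanded when the call began, along the tool's axes at that moment; what a row does not reach only later rows make up. A row lasts 1/12 s, in which the tool goes at most 41.7 mm and 7.16 degrees, less where a joint would pass 70% of its speed; a pose out of reach is approached as far as the arm can. A call with a gripper value outside its range is refused whole. The fingers move at their own pace and stop on an object; "newtons" is the grip in N (left out, the last holds). Time passes only in rows, so rows that repeat a pose let the fingers close. It gives the time, the measured TCP pose, the force, the opening and the grip force at its end, in the units of the state.
- env.get_obs(): the state, without advancing time (a new reading comes with each control period).
- env.read_camera(name): name is "side" or "top"; returns a dict with "img" (480x640x3 uint8, red, green, blue), "camera_matrix" (3x3 intrinsics, pixels), "k1" (the pictures are not rectified: a ray, as slopes to the right and down, at radius r is drawn at 1 + k1 r^2 times it, then the intrinsics apply), "R" (3x3) and "t" (3): a world point X has camera coordinates R X + t. Camera axes: x right, y down, z forward; pixel columns grow to the right and rows downward; lengths in m; the calibration is good to about 2 mm. A picture is of the moment at which its call begins. There is no depth.
- env.sign_off(): hands the job in; it is judged then, once.
The state is a dict: "time_s": time; "qpos": joint angles; "joint_velocities": joint speeds; "effort": joint torques, N m; "tool_pos": TCP position; "tool_rot": TCP orientation; "force": force on the tool from outside, world axes, zero at the start; "wrist_torque": the same for the moment, N m; "grip_width": finger opening in m; "grasp_force": force on a finger pad.
Only numpy, scipy, OpenCV 4.12 (cv2) and the standard library are available. Lean on these libraries where they do the work, as an engineer would, in place of code of your own. Each camera call takes 0.05 s, during which the arm holds its last target. There are 200 camera calls.

## Working session

There is one attempt and no reset: what is moved stays moved. The work goes in short steps, Python scripts to look and compute and a tool call to move; the robot and the scene stay as the last step left them, time stands still between calls to the robot, and variables do not carry over. Pictures are saved under pics/ and viewed, at most 10 in all, crops included, and the job is handed in when it is done.

Besides the shell and the picture viewer there is one more tool, called by a JSON object that holds its "method" and its "body". servo_tool: Moves the arm, as the interface text tells. Its arguments: {"type":"object","properties":{"plan":{"type":"array","items":{"type":"object","properties":{"xyz":{"type":"array","items":{"type":"number"}},"twist":{"type":"array","items":{"type":"number"}},"jaw":{"type":"number"}}}},"newtons":{"type":"number"}},"required":["plan"]}

```bash
mkdir -p pics; ls
cat > h.py <<'E'
from cell import env
import numpy as np, cv2
def cam(n,name=None):
    c=env.read_camera(n)
    if name: cv2.imwrite('pics/'+name,c['img'][:,:,::-1])
    return c
def ray(c,u,v):
    K=np.array(c['camera_matrix']);d=np.array([(u-K[0,2])/K[0,0],(v-K[1,2])/K[1,1]])
    s=d.copy()
    for _ in range(20): s=d/(1+c['k1']*(s@s))
    R=np.array(c['R']);return -R.T@np.array(c['t']),R.T@np.array([s[0],s[1],1])
def onz(c,u,v,z):
    o,d=ray(c,u,v);return o+d*(z-o[2])/d[2]
E
python3 - <<'E'
from h import *
o=env.get_obs();print({k:np.round(v,3) for k,v in o.items()})
for n in('top','side'):
    c=cam(n,n+'1.png');print(n,c['camera_matrix'],c['k1'],-np.array(c['R']).T@c['t'])
E
```

```text
pics
{'time_s': np.float64(0.0), 'qpos': array([-63.82 ,  18.438,  -4.015,  83.175,   1.297,  78.539,  -3.26 ]), 'joint_velocities': array([ 0.011, -0.071,  0.05 , -0.072, -0.053,  0.097, -0.046]), 'effort': array([ 0.0000e+00, -4.9128e+01, -4.0400e-01, -3.1253e+01, -6.4000e-02,
        4.4000e-02,  0.0000e+00]), 'tool_pos': array([0.278, 0.587, 0.404]), 'tool_rot': array([-1.79893e+02,  8.00000e-03,  1.54630e+02]), 'force': array([0.54 , 0.145, 0.143]), 'wrist_torque': array([ 0.084, -0.046, -0.013]), 'grasp_force': np.float64(0.0), 'grip_width': np.float64(0.087)}
top [[552.3706972    0.         326.00910957]
 [  0.         552.3706972  242.66193875]
 [  0.           0.           1.        ]] -0.0125599373674183 [ 0.35489536 -0.02900668  1.42259529]
side [[491.61382774   0.         321.72589146]
 [  0.         491.61382774 232.98144004]
 [  0.           0.           1.        ]] -0.10052964209434159 [ 0.17468132 -0.79245553  0.82547388]
```

View pics/top1.png

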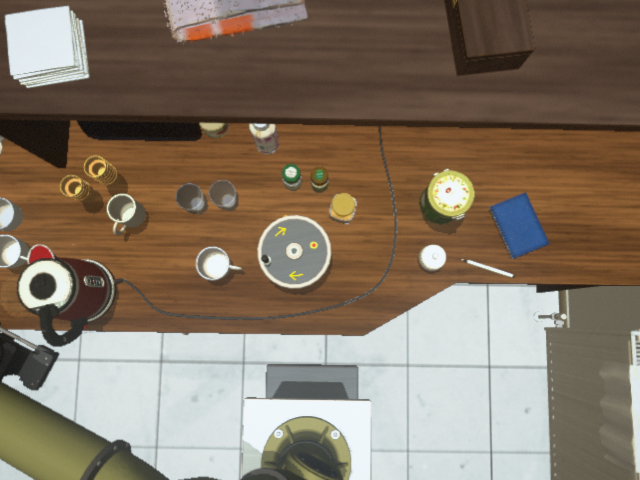

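View pics/side1.png

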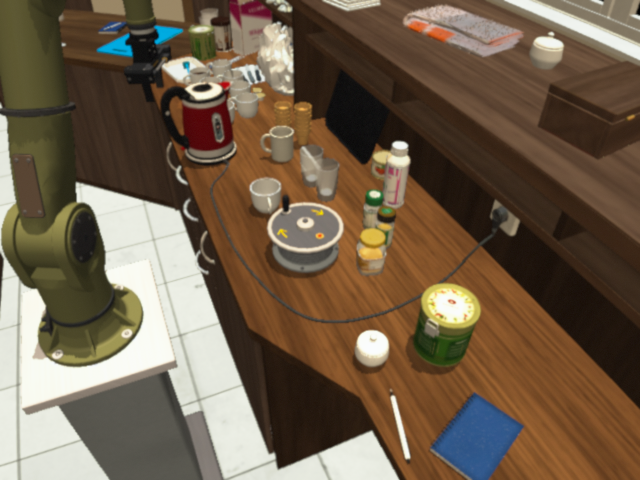

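The top view shows the wheel hub at about (294,252), the black peg at (265,259) and the red pin at (313,245). The cup is at (213,264), with its handle close to the wheel. The tin is at (450,192) and the bowl at (432,257).

Run:
```python
from h import *
c=cam('top');im=c['img'].astype(int)
cv2.imwrite('pics/crop1.png',cv2.resize(c['img'][190:310,180:370,::-1],None,fx=4,fy=4,interpolation=cv2.INTER_CUBIC))
P=lambda u,v,z:np.round(onz(c,u,v,z),3)
print('hub',P(294,252,.094),'peg',P(265,259,.125),'cup',P(213,264,.06),'handle',P(240,268,.04),'jar',P(343,207,.08),'edge',P(300,330,0),'shelf', P(300,124,0.3),P(300,124,0.0))
b=(abs(im-[240,200,40]).sum(2)<0)
print('bottle',P(292,172,.09),P(319,177,.09),P(263,130,.15))
s=cam('side')
# triangulate shelf front edge end etc
```

```text
hub [0.51  0.04  0.094] peg [0.488 0.106 0.125] cup [0.48  0.241 0.06 ] handle [0.473 0.177 0.04 ] jar [ 0.626 -0.078  0.08 ] edge [0.321 0.024 0.   ] shelf [0.758 0.023 0.3  ] [0.866 0.037 0.   ]
bottle [0.71 0.05 0.09] [ 0.698 -0.017  0.09 ] [0.795 0.118 0.15 ]
```

View pics/crop1.png

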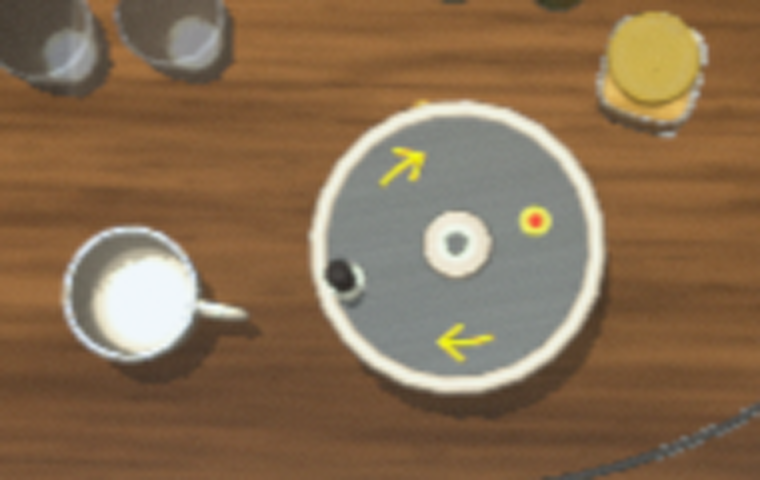

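The crop shows the peg top at crop (341,272), the hub at (456,243) and the pin at (535,220). The cup handle tip is at (243,315), outside the wheel. That puts the axle near (0.51, 0.04) and the peg at about 108°. I'll push along tool −x with the fingers closed, and keep turning the tool with the wheel.

{"method": "servo_tool", "body": {"plan": [{"xyz": [0, 0, -4], "twist": [0, 0, 0], "jaw": 1}, {"xyz": [0, 0, -8], "twist": [0, 0, 0], "jaw": 1}, {"xyz": [-2.8, -2.8, -8], "twist": [0, 0, -5.4], "jaw": 1}, {"xyz": [-5.6, -5.6, -8], "twist": [0, 0, -10.8], "jaw": 1}, {"xyz": [-8.4, -8.4, -8], "twist": [0, 0, -16.2], "jaw": 1}, {"xyz": [-11.2, -11.2, -8], "twist": [0, 0, -21.6], "jaw": 1}, {"xyz": [-14, -14, -8], "twist": [0, 0, -27], "jaw": 1}, {"xyz": [-16.8, -16.8, -8], "twist": [0, 0, -32.4], "jaw": 1}, {"xyz": [-19.6, -19.6, -8], "twist": [0, 0, -37.8], "jaw": 1}, {"xyz": [-22.4, -22.4, -8], "twist": [0, 0, -43.4], "jaw": 1}]}}

```text
time_s: 1.03
tool_pos: [0.3851, 0.2868, 0.4848]
tool_rot: [180.0, 0.0, -161.7]
force: [1.0, 0.4, -0.6]
grip_width: 0.028
grasp_force: 0.0
```

```bash
cat >> h.py <<'E'
from scipy.spatial.transform import Rotation as Ro
def st():
    o=env.get_obs();print({k:np.round(o[k],3) for k in('time_s','qpos','tool_pos','tool_rot','force','wrist_torque','grip_width')});return o
def shift(o,goal):
    return np.round(100*Ro.from_euler('xyz',o['tool_rot'],degrees=True).inv().apply(np.array(goal)-o['tool_pos']),2)
E
python3 - <<'E'
from h import *
o=st();print(shift(o,[.455,.095,.38]),shift(o,[.455,.095,.270]))
E
```

```text
{'time_s': np.float64(1.033), 'qpos': array([-45.42 ,  -4.102,   5.268,  99.09 ,   0.369,  84.974,  68.102]), 'tool_pos': array([0.385, 0.287, 0.485]), 'tool_rot': array([ 1.79984e+02,  1.70000e-02, -1.61700e+02]), 'force': array([ 0.994,  0.396, -0.599]), 'wrist_torque': array([0.047, 0.003, 0.062]), 'grip_width': np.float64(0.028)}
[ -0.61 -20.41  10.47] [ -0.6  -20.41  21.47]
```

{"method": "servo_tool", "body": {"plan": [{"xyz": [-0.1, -4.0, 0.5], "jaw": 1, "twist": [0, 0, 0]}, {"xyz": [-0.2, -8.0, 1], "jaw": 1, "twist": [0, 0, 0]}, {"xyz": [-0.4, -12.0, 2], "jaw": 1, "twist": [0, 0, 0]}, {"xyz": [-0.6, -16.0, 4], "jaw": 1, "twist": [0, 0, 0]}, {"xyz": [-0.6, -19.5, 6], "jaw": 1, "twist": [0, 0, 0]}, {"xyz": [-0.6, -20.4, 10], "jaw": 1, "twist": [0, 0, 0]}, {"xyz": [-0.6, -20.4, 14], "jaw": 1, "twist": [0, 0, 0]}, {"xyz": [-0.6, -20.4, 17], "jaw": 1, "twist": [0, 0, 0]}, {"xyz": [-0.6, -20.4, 19], "jaw": 1, "twist": [0, 0, 0]}, {"xyz": [-0.6, -20.4, 19], "jaw": 1, "twist": [0, 0, 0]}]}}

```text
time_s: 1.87
tool_pos: [0.4516, 0.0961, 0.2904]
tool_rot: [-180.0, -0.5, -162.0]
force: [-0.3, -0.6, 1.6]
grip_width: 0.0008
grasp_force: 0.0
```

Run:
```python
from h import *
o=st();t=cam('top');s=cam('side')
a=t['img'][190:310,220:370];b=s['img'][170:290,235:385]
cv2.imwrite('pics/c2.png',cv2.resize(np.vstack([a,b])[:,:,::-1],None,fx=2.5,fy=2.5))
```

```text
{'time_s': np.float64(1.867), 'qpos': array([-34.557,   0.549,  19.427, 117.429,  -0.145,  62.549,  92.942]), 'tool_pos': array([0.452, 0.096, 0.29 ]), 'tool_rot': array([-179.971,   -0.498, -161.996]), 'force': array([-0.253, -0.556,  1.612]), 'wrist_torque': array([0.048, 0.173, 0.054]), 'grip_width': np.float64(0.001)}
```

View pics/c2.png

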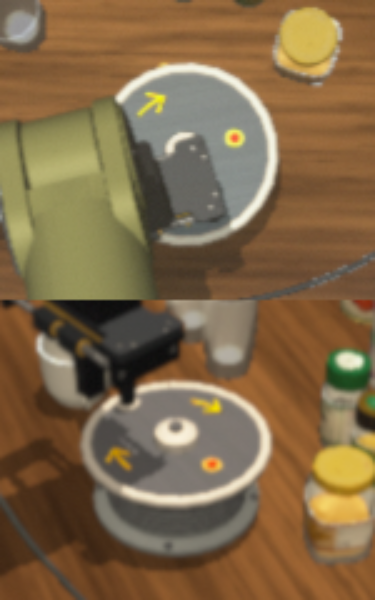

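The top half shows the red pin unmoved at full-image (313.6,245). In the side half the black peg base is at about (287,209), next to the gripper. I'll project the expected peg and finger points to confirm which is which.

```bash
cat >> h.py <<'E'
def proj(c,X):
    x=np.array(c['R'])@np.array(X)+c['t'];s=x[:2]/x[2];s=s*(1+c['k1']*(s@s));K=np.array(c['camera_matrix']);return np.round(K[:2,:2]@s+K[:2,2],1)
E
python3 - <<'E'
from h import *
s=cam('side')
for n,X in dict(tip=(.4516,.0961,.108),pegtop=(.488,.106,.125),pegbase=(.488,.106,.076),hub=(.51,.04,.094)).items():
    u=proj(s,X);print(n,u,(u-[235,170])*2.5+[0,300])
t=cam('top')
m=cv2.inRange(cv2.cvtColor(t['img'],cv2.COLOR_RGB2HSV),(0,150,120),(14,255,255))
m[:, :300]=0;m[:,330:]=0;m[:225]=0;m[265:]=0
y,x=np.nonzero(m);print('pin',onz(t,x.mean(),y.mean(),.078))
E
```

```text
tip [272.1 208. ] [ 92.75 395.  ]
pegtop [284.7 196.4] [124.25 366.  ]
pegbase [285.4 212.5] [126.   406.25]
hub [303.9 220.2] [172.25 425.5 ]
pin [ 0.54193991 -0.01567069  0.078     ]
```

The fingers are behind the peg, as planned. Next I'll go down and close most of the gap.

{"method": "servo_tool", "body": {"plan": [{"xyz": [0, 0, 1], "twist": [0, 0, 0], "jaw": 1}, {"xyz": [0, 0, 1.8], "twist": [0, 0, 0], "jaw": 1}, {"xyz": [0, 0, 1.8], "twist": [0, 0, 0], "jaw": 1}, {"xyz": [-0.5, -0.1, 1.8], "twist": [0, 0, 0], "jaw": 1}, {"xyz": [-0.9, -0.2, 1.8], "twist": [0, 0, 0], "jaw": 1}, {"xyz": [-1.2, -0.2, 1.8], "twist": [0, 0, 0], "jaw": 1}, {"xyz": [-1.4, -0.2, 1.8], "twist": [0, 0, 0], "jaw": 1}, {"xyz": [-1.6, -0.2, 1.8], "twist": [0, 0, 0], "jaw": 1}, {"xyz": [-1.7, -0.2, 1.8], "twist": [0, 0, 0], "jaw": 1}, {"xyz": [-1.7, -0.2, 1.8], "twist": [0, 0, 0], "jaw": 1}]}}

```text
time_s: 2.9
tool_pos: [0.4708, 0.1003, 0.2768]
tool_rot: [-180.0, 0.0, -162.0]
force: [-0.6, -0.1, -0.5]
grip_width: 0.0007
grasp_force: 0.0
```

{"method": "servo_tool", "body": {"plan": [{"xyz": [-0.25, 0.06, 0], "twist": [0, 0, 2], "jaw": 1}, {"xyz": [-0.51, 0.11, 0], "twist": [0, 0, 4], "jaw": 1}, {"xyz": [-0.76, 0.15, 0], "twist": [0, 0, 6], "jaw": 1}, {"xyz": [-1.02, 0.19, 0], "twist": [0, 0, 8], "jaw": 1}, {"xyz": [-1.28, 0.21, 0], "twist": [0, 0, 10], "jaw": 1}, {"xyz": [-1.54, 0.23, 0], "twist": [0, 0, 12], "jaw": 1}, {"xyz": [-1.8, 0.23, 0], "twist": [0, 0, 14], "jaw": 1}, {"xyz": [-2.06, 0.23, 0], "twist": [0, 0, 16], "jaw": 1}, {"xyz": [-2.32, 0.22, 0], "twist": [0, 0, 18], "jaw": 1}, {"xyz": [-2.57, 0.2, 0], "twist": [0, 0, 20], "jaw": 1}]}}

```text
time_s: 3.73
tool_pos: [0.4939, 0.1107, 0.2766]
tool_rot: [180.0, -0.1, 178.0]
force: [-2.2, 0.3, 0.9]
grip_width: 0.0004
grasp_force: 0.9
```

```bash
cat >> h.py <<'E'
A=np.array([.511,.039])
def ph():
    o=env.get_obs();y=np.radians(o['tool_rot'][2]);x=np.array([np.cos(y),np.sin(y)]);yy=np.array([np.sin(y),-np.cos(y)])
    d=A-o['tool_pos'][:2];print('t',round(o['time_s'],2),'axle in tool mm',np.round(1e3*np.array([d@x,d@yy]),1),'push',np.round(o['force'][:2]@x,2),'rad',np.round(o['force'][:2]@yy,2),'F',np.round(o['force'],1),'q7',o['qpos'][6].round(1))
E
python3 -c "
from h import *
ph();t=cam('top','t3.png');m=cv2.inRange(t['img'],(200,30,0),(255,130,80));m[:,:255]=0;m[:,335:]=0;m[:210]=0;m[295:]=0
y,x=np.nonzero(m);p=onz(t,x.mean(),y.mean(),.078);print(len(x),x.mean(),y.mean(),p,np.degrees(np.arctan2(*(p[:2]-A)[::-1])))"
```

```text
t 3.73 axle in tool mm [-19.7 -71. ] push 2.19 rad 0.26 F [-2.2  0.3  0.9] q7 74.9
4 314.5 250.5 [ 0.51633344 -0.0095416   0.078     ] -83.72985366986896
```

Contact made; the wheel is turning at about 2 N. From here I'll go 10° per call.

{"method": "servo_tool", "body": {"plan": [{"xyz": [-0.13, 0.03, 0], "twist": [0, 0, 1], "jaw": 1}, {"xyz": [-0.25, 0.06, 0], "twist": [0, 0, 2], "jaw": 1}, {"xyz": [-0.38, 0.09, 0], "twist": [0, 0, 3], "jaw": 1}, {"xyz": [-0.51, 0.11, 0], "twist": [0, 0, 4], "jaw": 1}, {"xyz": [-0.63, 0.13, 0], "twist": [0, 0, 5], "jaw": 1}, {"xyz": [-0.76, 0.15, 0], "twist": [0, 0, 6], "jaw": 1}, {"xyz": [-0.89, 0.17, 0], "twist": [0, 0, 7], "jaw": 1}, {"xyz": [-1.02, 0.19, 0], "twist": [0, 0, 8], "jaw": 1}, {"xyz": [-1.15, 0.2, 0], "twist": [0, 0, 9], "jaw": 1}, {"xyz": [-1.28, 0.21, 0], "twist": [0, 0, 10], "jaw": 1}]}}

```text
time_s: 4.62
tool_pos: [0.5074, 0.1125, 0.2768]
tool_rot: [179.9, 0.0, 168.0]
force: [-1.0, 5.9, -1.2]
grip_width: 0.0003
grasp_force: 2.3
```

```bash
python3 -c "
from h import *
ph()"
```

```text
t 4.62 axle in tool mm [-18.8 -71.1] push 2.19 rad 5.55 F [-1.   5.9 -1.2] q7 65.8
```

```bash
python3 -c "
from h import *
ph();t=cam('top');s=cam('side');ph()
a=t['img'][200:300,235:355];b=s['img'][150:270,240:384]
cv2.imwrite('pics/c4.png',np.hstack([cv2.resize(a,(420,350)),cv2.resize(b,(380,350),interpolation=2)])[:,:,::-1])
for X in ((*env.get_obs()['tool_pos'][:2],.095),(*A,.094)): print((proj(s,X)-[240,150])*[380/144,350/120]+[420,0])"
```

```text
t 4.62 axle in tool mm [-18.8 -71.1] push 2.19 rad 5.55 F [-1.   5.9 -1.2] q7 65.8
t 4.72 axle in tool mm [-18.5 -71. ] push 1.99 rad 4.87 F [-0.9  5.2 -0.7] q7 65.8
[556.43055556 154.58333333]
[589.94444444 205.04166667]
```

View pics/c4.png

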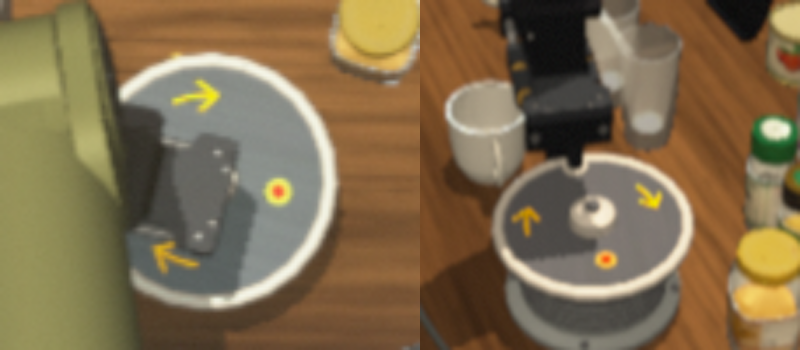

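The peg (right half, (575,160)) is right next to the fingertip (556,155), and the pin is at full-image (314.4,254.6). There is a radial force of about 5 N, so I'll measure the axle again from the rim and the peg angle from the pin.

```bash
cat >> h.py <<'E'
def pin(img):
    r=img[205:300,250:340].astype(int);m=((r[...,0]>180)&(r[...,2]<110)&(r[...,0]-r[...,2]>110)).astype(np.uint8)
    n,l,s,ce=cv2.connectedComponentsWithStats(m)
    out=[]
    for i in range(1,n):
        ys,xs=np.nonzero(l==i);g=r[ys,xs,1]
        if g.min()<140 and 5<len(xs)<70: out.append((len(xs),ce[i]+[250,205],g.min()))
    return out
E
python3 - <<'E'
from h import *
t=cam('top');print(pin(t['img']))
a=cv2.imread('pics/top1.png')[:,:,::-1];print(pin(a))
g=cv2.GaussianBlur(cv2.cvtColor(a,cv2.COLOR_RGB2GRAY),(0,0),1)
w=cv2.inRange(a,(185,175,165),(255,255,255));w[:, :252]=0;w[:,338:]=0;w[:208]=0;w[297:]=0
y,x=np.nonzero(w);r=np.hypot(x-294,y-252);k=(r>31)&(r<39);x,y=x[k],y[k]
P=np.array([onz(t,u,v,.079) for u,v in zip(x,y)])[:,:2]
S=np.linalg.lstsq(np.c_[2*P,np.ones(len(P))],(P**2).sum(1),rcond=None)[0];c=S[:2];print('axle',c,'rad',np.sqrt(S[2]+c@c))
for im in(a,t['img']):
    for q in pin(im):
        p=onz(t,*q[1],.078)[:2];d=p-c;print(p,np.hypot(*d),'peg ang',np.degrees(np.arctan2(-d[1],-d[0])))
ph()
E
```

```text
[(30, array([314.1       , 254.66666667]), np.int64(86))]
[(31, array([313.41935484, 244.5483871 ]), np.int64(89))]
axle [0.51440889 0.04110073] rad 0.08481350560769367
[ 0.53099618 -0.00659879] 0.050501306808298764 peg ang 109.17489080743195
[ 0.5060422  -0.00876552] 0.050563272830435047 peg ang 80.47547878091498
t 4.77 axle in tool mm [-18.5 -71. ] push 2.14 rad 4.64 F [-1.1  5.  -2.1] q7 65.9
```

The axle is really at (0.514, 0.041), so the tool sits about 3 mm too far in, which explains the radial force. I'll shift it outward as I go on.

{"method": "servo_tool", "body": {"plan": [{"xyz": [0, 0.15, 0], "twist": [0, 0, 0], "jaw": 1}, {"xyz": [0, 0.3, 0], "twist": [0, 0, 0], "jaw": 1}, {"xyz": [-0.13, 0.33, 0], "twist": [0, 0, 1], "jaw": 1}, {"xyz": [-0.25, 0.36, 0], "twist": [0, 0, 2], "jaw": 1}, {"xyz": [-0.38, 0.39, 0], "twist": [0, 0, 3], "jaw": 1}, {"xyz": [-0.51, 0.42, 0], "twist": [0, 0, 4], "jaw": 1}, {"xyz": [-0.63, 0.44, 0], "twist": [0, 0, 5], "jaw": 1}, {"xyz": [-0.76, 0.46, 0], "twist": [0, 0, 6], "jaw": 1}]}}

```text
time_s: 5.43
tool_pos: [0.5158, 0.1142, 0.2767]
tool_rot: [-180.0, 0.0, 161.9]
force: [-0.7, 0.1, 0.5]
grip_width: 0.0004
grasp_force: 0.7
```

```bash
cat >> h.py <<'E'
A=np.array([.5144,.0411])
def look():
    ph();t=cam('top')
    for q in pin(t['img']):
        d=onz(t,*q[1],.078)[:2]-A;print(q,'peg ang',np.degrees(np.arctan2(-d[1],-d[0])).round(1),'tool',(env.get_obs()['tool_rot'][2]-90).round(1),np.round(1e3*np.hypot(*d),1))
E
python3 -c "
from h import *
look()"
```

```text
t 5.43 axle in tool mm [-21.4 -70. ] push 0.72 rad -0.08 F [-0.7  0.1  0.5] q7 60.2
(32, array([313.5, 256.5]), np.int64(93)) peg ang 75.1 tool 71.9 50.2
```

{"method": "servo_tool", "body": {"plan": [{"xyz": [-0.13, 0.04, 0], "twist": [0, 0, 1], "jaw": 1}, {"xyz": [-0.25, 0.08, 0], "twist": [0, 0, 2], "jaw": 1}, {"xyz": [-0.38, 0.12, 0], "twist": [0, 0, 3], "jaw": 1}, {"xyz": [-0.51, 0.16, 0], "twist": [0, 0, 4], "jaw": 1}, {"xyz": [-0.63, 0.19, 0], "twist": [0, 0, 5], "jaw": 1}, {"xyz": [-0.76, 0.22, 0], "twist": [0, 0, 6], "jaw": 1}, {"xyz": [-0.89, 0.25, 0], "twist": [0, 0, 7], "jaw": 1}, {"xyz": [-1.02, 0.27, 0], "twist": [0, 0, 8], "jaw": 1}, {"xyz": [-1.15, 0.29, 0], "twist": [0, 0, 9], "jaw": 1}, {"xyz": [-1.28, 0.31, 0], "twist": [0, 0, 10], "jaw": 1}]}}

```text
time_s: 6.32
tool_pos: [0.5289, 0.1135, 0.2767]
tool_rot: [-180.0, -0.0, 151.9]
force: [-1.6, -2.3, 0.2]
grip_width: 0.0004
grasp_force: 1.1
```

```bash
python3 -c "
from h import *
look()"
```

```text
t 6.32 axle in tool mm [-21.3 -70.7] push 0.36 rad -2.8 F [-1.6 -2.3  0.2] q7 51.4
(28, array([312.32142857, 260.        ]), np.int64(90)) peg ang 64.8 tool 61.9 50.6
```

{"method": "servo_tool", "body": {"plan": [{"xyz": [-0.13, 0.02, 0], "twist": [0, 0, 1], "jaw": 1}, {"xyz": [-0.25, 0.04, 0], "twist": [0, 0, 2], "jaw": 1}, {"xyz": [-0.38, 0.06, 0], "twist": [0, 0, 3], "jaw": 1}, {"xyz": [-0.51, 0.08, 0], "twist": [0, 0, 4], "jaw": 1}, {"xyz": [-0.63, 0.1, 0], "twist": [0, 0, 5], "jaw": 1}, {"xyz": [-0.76, 0.12, 0], "twist": [0, 0, 6], "jaw": 1}, {"xyz": [-0.89, 0.14, 0], "twist": [0, 0, 7], "jaw": 1}, {"xyz": [-1.02, 0.16, 0], "twist": [0, 0, 8], "jaw": 1}, {"xyz": [-1.15, 0.18, 0], "twist": [0, 0, 9], "jaw": 1}, {"xyz": [-1.28, 0.2, 0], "twist": [0, 0, 10], "jaw": 1}]}}

```text
time_s: 7.2
tool_pos: [0.5413, 0.1095, 0.2769]
tool_rot: [180.0, 0.0, 141.9]
force: [-1.2, 1.2, -0.3]
grip_width: 0.0005
grasp_force: 0.6
```

```bash
python3 -c "
from h import *
look()"
```

```text
t 7.2 axle in tool mm [-21.  -70.4] push 1.65 rad 0.17 F [-1.2  1.2 -0.3] q7 42.8
(27, array([310.40740741, 262.92592593]), np.int64(94)) peg ang 55.1 tool 51.9 50.3
```

{"method": "servo_tool", "body": {"plan": [{"xyz": [-0.13, 0.03, 0], "twist": [0, 0, 1], "jaw": 1}, {"xyz": [-0.25, 0.06, 0], "twist": [0, 0, 2], "jaw": 1}, {"xyz": [-0.38, 0.09, 0], "twist": [0, 0, 3], "jaw": 1}, {"xyz": [-0.51, 0.12, 0], "twist": [0, 0, 4], "jaw": 1}, {"xyz": [-0.63, 0.15, 0], "twist": [0, 0, 5], "jaw": 1}, {"xyz": [-0.76, 0.17, 0], "twist": [0, 0, 6], "jaw": 1}, {"xyz": [-0.89, 0.19, 0], "twist": [0, 0, 7], "jaw": 1}, {"xyz": [-1.02, 0.21, 0], "twist": [0, 0, 8], "jaw": 1}, {"xyz": [-1.15, 0.23, 0], "twist": [0, 0, 9], "jaw": 1}, {"xyz": [-1.27, 0.25, 0], "twist": [0, 0, 10], "jaw": 1}]}}

```text
time_s: 8.08
tool_pos: [0.5528, 0.1035, 0.2768]
tool_rot: [180.0, 0.0, 131.9]
force: [0.8, 0.9, 0.6]
grip_width: 0.0004
grasp_force: 0.8
```

```bash
python3 -c "
from h import *
look()"
```

```text
t 8.08 axle in tool mm [-20.8 -70.3] push 0.14 rad 1.17 F [0.8 0.9 0.6] q7 34.5
(31, array([308.25806452, 265.64516129]), np.int64(88)) peg ang 45.4 tool 41.9 50.7
```

{"method": "servo_tool", "body": {"plan": [{"xyz": [-0.13, 0.03, 0], "twist": [0, 0, 1], "jaw": 1}, {"xyz": [-0.25, 0.06, 0], "twist": [0, 0, 2], "jaw": 1}, {"xyz": [-0.38, 0.09, 0], "twist": [0, 0, 3], "jaw": 1}, {"xyz": [-0.51, 0.12, 0], "twist": [0, 0, 4], "jaw": 1}, {"xyz": [-0.63, 0.15, 0], "twist": [0, 0, 5], "jaw": 1}, {"xyz": [-0.76, 0.17, 0], "twist": [0, 0, 6], "jaw": 1}, {"xyz": [-0.89, 0.19, 0], "twist": [0, 0, 7], "jaw": 1}, {"xyz": [-1.02, 0.21, 0], "twist": [0, 0, 8], "jaw": 1}, {"xyz": [-1.15, 0.23, 0], "twist": [0, 0, 9], "jaw": 1}, {"xyz": [-1.27, 0.25, 0], "twist": [0, 0, 10], "jaw": 1}]}}

```text
time_s: 8.97
tool_pos: [0.5614, 0.0982, 0.2767]
tool_rot: [-179.8, -0.3, 122.1]
force: [-6.9, 6.6, 5.2]
grip_width: 0.0003
grasp_force: 4.9
```

```bash
python3 -c "
from h import *
look()"
```

```text
t 8.97 axle in tool mm [-23.5 -70.1] push 9.21 rad -2.32 F [-6.9  6.6  5.2] q7 26.2
(30, array([306.36666667, 267.03333333]), np.int64(88)) peg ang 39.0 tool 32.0 50.2
```

The hard spot has started, with a push of 9 N. From here I'll take small steps.

{"method": "servo_tool", "body": {"plan": [{"xyz": [-0.13, 0.03, 0], "twist": [0, 0, 1], "jaw": 1}, {"xyz": [-0.25, 0.06, 0], "twist": [0, 0, 2], "jaw": 1}, {"xyz": [-0.25, 0.06, 0], "twist": [0, 0, 2], "jaw": 1}]}}

```text
time_s: 9.27
tool_pos: [0.5635, 0.0964, 0.2767]
tool_rot: [-179.9, -0.3, 120.1]
force: [-5.6, 6.5, 4.1]
grip_width: 0.0003
grasp_force: 4.2
```

```bash
python3 -c "
from h import *
look()"
```

```text
t 9.27 axle in tool mm [-23.3 -70.2] push 8.44 rad -1.55 F [-5.6  6.5  4.1] q7 24.6
(31, array([305.58064516, 267.4516129 ]), np.int64(88)) peg ang 36.5 tool 30.1 49.9
```

{"method": "servo_tool", "body": {"plan": [{"xyz": [-0.13, 0.03, 0], "twist": [0, 0, 1], "jaw": 1}, {"xyz": [-0.25, 0.06, 0], "twist": [0, 0, 2], "jaw": 1}, {"xyz": [-0.25, 0.06, 0], "twist": [0, 0, 2], "jaw": 1}]}}

```text
time_s: 9.57
tool_pos: [0.5653, 0.0948, 0.2767]
tool_rot: [-179.9, -0.3, 118.1]
force: [-5.6, 7.5, 4.5]
grip_width: 0.0001
grasp_force: 4.2
```

```bash
python3 -c "
from h import *
look()"
```

```text
t 9.57 axle in tool mm [-23.4 -70.2] push 9.26 rad -1.43 F [-5.6  7.5  4.5] q7 23.0
(30, array([305.2       , 267.66666667]), np.int64(85)) peg ang 35.3 tool 28.1 49.8
```

{"method": "servo_tool", "body": {"plan": [{"xyz": [-0.13, 0.03, 0], "twist": [0, 0, 1], "jaw": 1}, {"xyz": [-0.25, 0.06, 0], "twist": [0, 0, 2], "jaw": 1}, {"xyz": [-0.25, 0.06, 0], "twist": [0, 0, 2], "jaw": 1}]}}

```text
time_s: 9.87
tool_pos: [0.5678, 0.0919, 0.2768]
tool_rot: [-180.0, -0.2, 116.0]
force: [-2.1, 3.8, 0.9]
grip_width: 0.0005
grasp_force: 2.4
```

```bash
python3 -c "
from h import *
look()"
```

```text
t 9.87 axle in tool mm [-22.2 -70.3] push 4.33 rad -0.24 F [-2.1  3.8  0.9] q7 21.4
(31, array([304.41935484, 268.5483871 ]), np.int64(80)) peg ang 32.1 tool 26.1 50.6
```

{"method": "servo_tool", "body": {"plan": [{"xyz": [0, 0, 0], "twist": [0, 0, 0], "jaw": 1}, {"xyz": [0, 0, 0], "twist": [0, 0, 0], "jaw": 1}]}}

```text
time_s: 10.08
tool_pos: [0.5684, 0.0908, 0.2768]
tool_rot: [179.9, -0.0, 116.0]
force: [0.5, 4.7, -0.0]
grip_width: 0.0003
grasp_force: 1.9
```

```bash
python3 -c "
from h import *
look()"
```

```text
t 10.08 axle in tool mm [-21.  -70.3] push 3.99 rad 2.5 F [ 0.5  4.7 -0. ] q7 21.4
(31, array([303.90322581, 268.67741935]), np.int64(81)) peg ang 30.7 tool 26.0 50.2
```

{"method": "servo_tool", "body": {"plan": [{"xyz": [-0.13, 0.03, 0], "twist": [0, 0, 1], "jaw": 1}, {"xyz": [-0.13, 0.03, 0], "twist": [0, 0, 1], "jaw": 1}, {"xyz": [-0.13, 0.03, 0], "twist": [0, 0, 1], "jaw": 1}]}}

```text
time_s: 10.38
tool_pos: [0.5692, 0.0874, 0.2767]
tool_rot: [-179.9, 0.1, 114.9]
force: [0.2, -0.1, -0.5]
grip_width: 0.0001
grasp_force: 0.0
```

```bash
python3 -c "
from h import *
look()"
```

```text
t 10.38 axle in tool mm [-18.9 -69.2] push -0.23 rad 0.15 F [ 0.2 -0.1 -0.5] q7 20.6
(29, array([301.03448276, 269.72413793]), np.int64(61)) peg ang 22.2 tool 24.9 49.6
```

It jumped about 8.5° ahead on its own and the contact force is zero. I'll back the fingers off, lift clear and move aside.

{"method": "servo_tool", "body": {"plan": [{"xyz": [0.5, 0, 0], "twist": [0, 0, 0], "jaw": 1}, {"xyz": [1.2, 0, 0], "twist": [0, 0, 0], "jaw": 1}, {"xyz": [2, 0, 0], "twist": [0, 0, 0], "jaw": 1}, {"xyz": [2, 0, -2], "twist": [0, 0, 0], "jaw": 1}, {"xyz": [2, 0, -5], "twist": [0, 0, 0], "jaw": 1}, {"xyz": [2, 0, -9], "twist": [0, 0, 0], "jaw": 1}, {"xyz": [2, 0, -13], "twist": [0, 0, 0], "jaw": 1}, {"xyz": [5, 0, -16], "twist": [0, 0, 0], "jaw": 1}, {"xyz": [8, 0, -18], "twist": [0, 0, 0], "jaw": 1}, {"xyz": [8, 0, -18], "twist": [0, 0, 0], "jaw": 1}]}}

```text
time_s: 11.27
tool_pos: [0.5333, 0.1688, 0.462]
tool_rot: [179.5, -0.3, 115.6]
force: [0.4, 0.6, -1.0]
grip_width: 0.0004
grasp_force: 0.0
```

```bash
python3 -c "
from h import *
look();t=cam('top');s=cam('side')
a=t['img'][200:300,170:380];b=s['img'][170:280,235:385]
cv2.imwrite('pics/c5.png',np.vstack([cv2.resize(a,(525,250)),cv2.resize(b,(525,340),interpolation=2)])[:,:,::-1])
q=pin(t['img'])[0][1]; m=pin(np.roll(s['img'],(0,0)));print(m)
for z in(.078,.081,.0855): print(z,proj(s,[*onz(t,*q,z)[:2],z]),(proj(s,[*onz(t,*q,z)[:2],z])-[235,170])*[3.5,3.09]+[0,250])"
```

```text
t 11.27 axle in tool mm [-107.   -72.2] push 0.39 rad 0.62 F [ 0.4  0.6 -1. ] q7 7.8
(26, array([301.        , 270.11538462]), np.int64(81)) peg ang 21.7 tool 25.5 50.4
[(35, array([289.4       , 234.68571429]), np.int64(46))]
0.078 [290.1 234.4] [192.85  448.996]
0.081 [290.  233.5] [192.5   446.215]
0.0855 [289.8 232.1] [191.8   441.889]
```

View pics/c5.png

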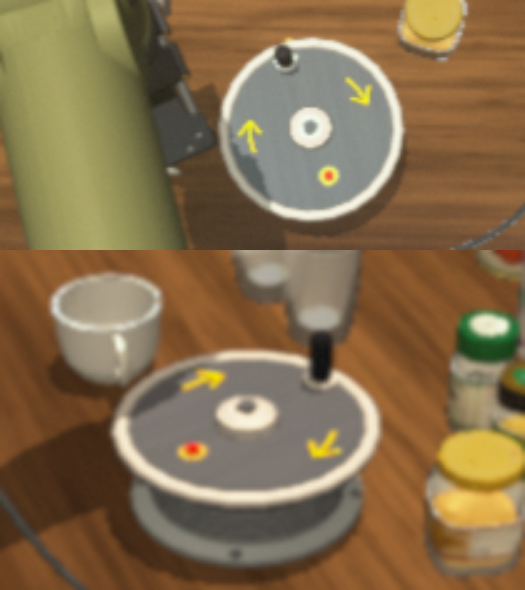

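The top half shows the peg at (285,57) and the pin at (328,176), with the arm clear of the wheel. The cup hasn't been touched and the pin stands a little proud. I'll compare its height with the first pictures.

```bash
python3 -c "
from h import *
from scipy.optimize import minimize_scalar as M
t=cam('top');s=cam('side')
rd=lambda f:cv2.imread('pics/'+f)[:,:,::-1]
def full(im):
    r=im.copy();r[:205]=0;return r
for a,b in((rd('top1.png'),rd('side1.png')),(t['img'],s['img'])):
    p=pin(a)[0][1];q=pin(b);print(p,q)
    for w in q: print('z mm',1e3*M(lambda z:((proj(s,[*onz(t,*p,z)[:2],z])-w[1])**2).sum(),bounds=(.05,.11),method='bounded').x)
look()"
```

```text
[313.41935484 244.5483871 ] [(34, array([319.35294118, 235.38235294]), np.int64(91))]
z mm 76.95097957960704
[301.         270.11538462] [(35, array([289.4       , 234.68571429]), np.int64(48))]
z mm 77.53006699962087
t 11.52 axle in tool mm [-99.7 -69.3] push -0.04 rad 0.38 F [0.4 0.1 1. ] q7 8.0
(25, array([301.08, 270.04]), np.int64(83)) peg ang 22.0 tool 24.9 50.3
```

The force followed the expected course: it started at about 44°, reached its top near 31°, and the wheel then jumped by itself to 22° and has stayed there. Nothing is touching it, so I'm handing in.

```bash
python3 -c "
from cell import env
print(env.sign_off())"
```

```text
the job is handed in; nothing more can be done
None
```

I handed the job in with the wheel pushed just past the peak (about 9 N) and jumped ahead about 9° by itself, resting where the parking notch should be. The arm is clear and the cup, tin and bowl were not touched; the cameras were too coarse to confirm the pin's 3 mm height.

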